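# Drift the chip cutter's grid carriage into line and lock it

## Task

The chip cutter's grid carriage has crept forward, so its hole no longer lines up with the hole in the deck below. Take the tapered pin (the one with the taller black grip, not the blunt one) from the rest and push it straight down through both holes so that it draws the carriage into line, pressing until its collar sits firmly on the seat ring: lean on it there with about 20 N, and never push with more than 35 N. Leave it standing upright in the holes, and do not disturb the blunt pin or the food and shaker round about.

Things in the scene. Friction and masses are not known exactly. Their poses are not given: they have to be found in the camera images.
- drift_grip (a point): Middle of the black grip of the tapered pin (drift): loose, steel, 160 g, upright, z up. From the bottom: taper 5 mm wide at the flat tip to 18 mm wide over 40 mm; straight 18 mm wide for 32 mm; collar 34 mm wide, 6 mm thick; round grip 24 mm wide, 40 mm tall. This point is 26 mm above the collar's underside, 98 mm above the tip, 20 mm below the top. Hangs by its collar in either hole of the rest.
- drift_tip (a point): Centre of the tapered pin's tip, 98 mm below the middle of its grip.
- blunt_pin_grip (a point): Middle of the grip of the other pin in the rest: same collar and shank length, but straight, 18 mm wide right down to a flat blunt end, with a short black grip (24 mm wide, only 18 mm tall). It cannot enter the offset holes.
- pin_rest: Dark steel stand, fixed, like a small table: top plate 64 x 190 mm (long side along its y), top 85 mm above the bench, walls at both ends; origin at the centre of its foot. Two holes 23 mm wide at y = -55 and +55 mm, a pin hanging in each, collar on the plate. Lift a pin at least 75 mm straight up to clear it.
- deck_hole (a point): Centre of the upper mouth of the round hole (19.6 mm wide, 12 mm deep, through, hollow below) in the chip cutter's fixed deck, 75 mm above the bench, under the carriage. x points along the slide to the upright grid, z up. The finished pin stands on this axis. Cutter: grey and aluminium, fixed, from 50 mm behind the hole to 140 mm ahead along x, 116 mm wide (142 at the feet), side rails 91 mm high.
- carriage_hole (a point): Centre of the upper mouth of the round hole (19.6 mm wide, through) in the carriage, a 10 mm steel plate on the deck between the rails, top 85 mm above the bench. A grid frame 88 mm wide stands on it 108 mm along x, up to 147 mm above the bench. A dark seat ring (45 mm outside, 24 inside) round the hole carries the collar; its top is 1.5 to 10.5 mm above the carriage (varies); it does not give.
- carriage (a joint): How far the carriage stands along x (towards the grid) from being in line with the deck hole, in m: 0 is in line, 0.004 to 0.006 at the start. It slides only along x, held by rubbing (about 5 N) and a light spring that pushes it towards the grid (2 to 5 N; dragging the pin down past it takes up to 12 N of the push); it yields when the pin's taper wedges it over.
- onion: Onion, 75 mm, origin at its underside; a bystander.
- tomato: Tomato, 75 mm, origin at its underside; a bystander.
- salt_shaker: Glass salt shaker, 44 mm across and 90 mm tall, origin at its underside; a bystander.
There are look-alikes about, which are no part of the job. What is shaped like the part that bears drift_grip but red is not meant.

How it is judged:
By the outcome, as a careful person would: the job done as asked, in the order asked, and still so for the second after the job is handed in, with the robot touching nothing.
It also fails if it takes over 56 s, if anything falls off the work surface, if the arm or the gripper's body presses on something with over 40 N, if the wrist force passes 120 N, or if a joint passes its speed limit or range.

## Robot

A 6-joint arm with a two-finger parallel gripper is mounted at the origin on a cart in front of the work surface, level with it; the furniture and walls round the work are solid. World frame = base frame: x ahead of the robot, y to its left, z up, the work surface at z = 0. Lengths are in mm, angles in rad, forces in N, time in s.
With the tool pointing down it reaches from about 300 to 775 mm from the base axis. Payload 14.6 kg.
Tool frame: the origin (TCP) lies midway between the tips of the shut fingers; the grasp point (between the pads) lies bot.pinch_z behind it (bot.pinch_z is the distance from the TCP to the grasp point, in mm); z points along the fingers, y is the direction in which the jaws open and shut (so a half turn about z gives the same grasp; the last joint's range is limited). The gripper opens to 94 mm and grips with 3 to 60 N. Pads are 16 mm wide; open, the fingers measure 119 mm over their backs; the gripper's body (75 mm by 177 mm) begins 78 mm behind the grasp point.
Start: joints at [-1.171, 0.3, 1.521, -0, 1.321, -0.067], TCP at [247.509, -491.15, 205.446] pointing down, gripper open.
Joint ranges: [-3.03, 3.03], [-0.79, 2.21], [0.23, 2.52], [-1.04, 4.18], [0, 3.07], [-2.55, 2.55]. Speed limits (rad/s): [2.22, 2.22, 2.57, 3.14, 3.14, 3.14].

## Interface

Orientations are given as a unit quaternion [x, y, z, w].
In Python, from plant import bot gives the robot as it stands.
- The arm moves only by the tool carry_out, never from a script. Its argument "increments" is a list of rows, each a list of 7 numbers: the shift along the tool's x, y, z in m, then the turn, a rotation vector about the tool's x, y, z in degrees, then the opening in per cent of the stroke, from 0 (shut) to 100 (fully open). In form: [[tx, ty, tz, rx, ry, rz, fingers], ...]. A call has exactly 10 rows; each row shifts and turns the commanded pose from where the row before left it, along the tool's axes as they then stand; what a row does not reach is not made up. A row lasts 1/12 s, in which the tool goes at most 41.7 mm and 7.16 degrees, less where a joint would pass 70% of its speed; a pose out of reach is approached as far as the arm can. A call with a gripper value outside its range is refused whole. The fingers move at their own pace and stop on an object; the grip force is fixed at half the most. Time passes only in rows, so rows that do not move let the fingers close, or fill a call up. It gives the time, the measured TCP pose, the force and the opening at its end, in the units of the state.
- bot.observe(): the state, without advancing time (a new reading comes with each control period).
- bot.read_camera(name): name is "scene" or "top"; returns (picture, depth): 400x640x3 uint8, red, green, blue; 400x640 float32, mm along the optical axis (not along the pixel's ray), 0 where there is no reading.
- bot.get_calibration(name): a dict with "fx", "fy", "cx", "cy" (pixels), "pose" (4x4, takes a point from camera to world coordinates). Camera axes: x right, y down, z forward; pixel columns grow to the right and rows downward; lengths in mm; the calibration is good to about 2 mm. A picture is of the moment at which its call begins. get_calibration takes no time and is no camera call.
- bot.hand_in(): hands the job in, once; it reports no verdict.
The state is a dict: "time": time; "qpos": joint angles; "dq": joint speeds; "tau": joint torques, N m; "ee_pos": TCP position; "tcp_rot": TCP orientation; "ft_force": force on the tool from outside, world axes, zero at the start; "torque": the same for the moment, N m; "finger_gap": opening from 0.0 (shut) to 1.0 (fully open).
Only numpy, scipy, OpenCV 4.12 (cv2) and the standard library are available. Lean on these libraries where they do the work, as an engineer would, in place of code of your own. Each camera call takes 0.05 s, during which the arm holds its last target.

## Working session

There is one attempt and no reset: what is moved stays moved. The work goes in short steps, Python scripts to look and compute and a tool call to move; the robot and the scene stay as the last step left them, time stands still between calls to the robot, and variables do not carry over. Pictures are saved under pics/ and viewed, and the job is handed in when it is done.

Besides the shell and the picture viewer there is one more tool, called after "Emit:" as a command line: name --pt "numbers of a row" for each row, then --argument value for the rest. carry_out: Moves the arm, as the interface text tells. Its arguments: {"type":"object","properties":{"increments":{"type":"array"}},"required":["increments"]}

```bash
mkdir -p pics; ls; python3 - <<'E'
from plant import bot
import cv2,numpy as np
print(bot.observe(), bot.pinch_z)
for n in("scene","top"):
    p,d=bot.read_camera(n); c=bot.get_calibration(n); print(n,c)
    cv2.imwrite(f"pics/{n}0.png",p[:,:,::-1]); np.save(f"{n}0.npy",d)
E
```

```text
pics
{'time': 0.0, 'qpos': array([-1.17063126e+00,  3.00500548e-01,  1.52157907e+00, -2.51111062e-05,
        1.32071105e+00, -6.66099628e-02]), 'dq': array([-0.00012409,  0.00106101,  0.00014948,  0.00127715, -0.00197352,
       -0.0005135 ]), 'tau': array([-4.19859134e-03, -5.31813276e+01, -3.52743816e+01,  7.06927897e-02,
        2.44660873e-02, -1.15788298e-04]), 'ee_pos': array([ 247.38740879, -490.92431889,  204.87103133]), 'tcp_rot': array([ 9.72887637e-01,  2.31277509e-01, -1.11433379e-04, -5.88680071e-04]), 'ft_force': array([ 0.90104147, -0.33797313,  0.34640229]), 'torque': array([0.03737117, 0.02395289, 0.01578147]), 'finger_gap': 1.0017375842621008} 18.8
scene {'fx': 382.798058846838, 'fy': 382.798058846838, 'cx': 314.58063373677095, 'cy': 203.8885176698349, 'pose': array([[ 5.98416056e-01,  7.10983400e-01, -3.69324828e-01,
         8.66669255e+02],
       [ 8.01185488e-01, -5.31153891e-01,  2.75639906e-01,
        -1.97069347e+02],
       [-1.92921584e-04, -4.60845038e-01, -8.87480599e-01,
         8.50456262e+02],
       [ 0.00000000e+00,  0.00000000e+00,  0.00000000e+00,
         1.00000000e+00]])}
top {'fx': 446.37296667235705, 'fy': 446.37296667235705, 'cx': 316.3169400732001, 'cy': 194.14894463373622, 'pose': array([[-2.43601024e-02, -9.96007004e-01,  8.58873240e-02,
         4.83688494e+02],
       [-9.99246521e-01,  2.68556159e-02,  2.80208279e-02,
         4.87214910e+01],
       [-3.02154979e-02, -8.51400194e-02, -9.95910739e-01,
         1.04694940e+03],
       [ 0.00000000e+00,  0.00000000e+00,  0.00000000e+00,
         1.00000000e+00]])}
```

View pics/scene0.png

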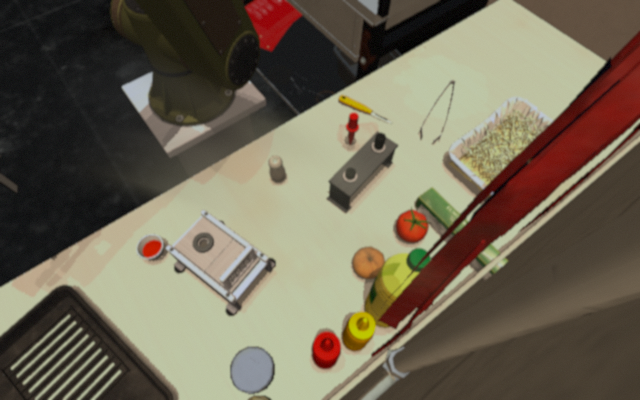

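View pics/top0.png

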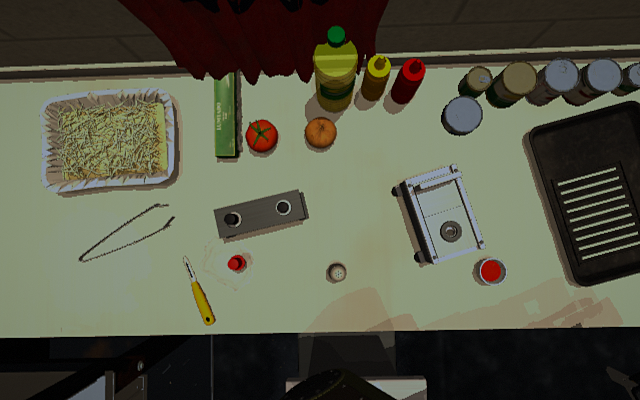

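The scene view shows the rest with the tall grip at about (380,142) and the short one at (351,174), and the seat ring at about (204,243). In the top view these are at (232,219), (283,208) and (450,231), with the salt shaker at (336,272). Next I'll zoom in and measure.

```bash
cat > h.py <<'E'
import numpy as np,cv2
from plant import bot
def cloud(n,d):
    c=bot.get_calibration(n); v,u=np.mgrid[0:400,0:640]
    P=np.stack([(u-c['cx'])/c['fx']*d,(v-c['cy'])/c['fy']*d,d],-1)
    T=c['pose']; W=P@T[:3,:3].T+T[:3,3]; W[d==0]=np.nan; return W
def proj(n,X):
    c=bot.get_calibration(n);T=np.linalg.inv(c['pose']);p=T[:3,:3]@np.array(X)+T[:3,3]
    return p[0]/p[2]*c['fx']+c['cx'],p[1]/p[2]*c['fy']+c['cy']
E
python3 - <<'E'
from h import *
for n,bs in(("scene",[(310,110,110,110),(150,190,140,130)]),("top",[(200,175,120,75),(385,155,120,120)])):
    p=cv2.imread(f"pics/{n}0.png");d=np.load(f"{n}0.npy");W=cloud(n,d);np.save(f"{n}W.npy",W)
    for i,(x,y,w,h) in enumerate(bs):
        s=min(800//w,600//h);cv2.imwrite(f"pics/{n}z{i}.png",cv2.resize(p[y:y+h,x:x+w],None,fx=s,fy=s,interpolation=cv2.INTER_CUBIC))
W=np.load("topW.npy")
def q(u,v):print((u,v),np.round(W[v,u],1))
for u,v in[(232,219),(231,217),(283,208),(284,205),(450,231),(440,215),(460,220),(336,270),(320,130),(262,133),(300,300),(237,262),(425,175)]:q(u,v)
S=np.load("sceneW.npy")
for u,v in[(380,140),(351,173),(204,242),(195,240)]:print((u,v),np.round(S[v,u],1))
E
```

```text
(232, 219) [516.  249.7 130.6]
(231, 217) [520.1 251.4 132.2]
(283, 208) [537.1 145.9 110.6]
(284, 205) [543.  143.1 116.6]
(450, 231) [ 4.799e+02 -2.295e+02  4.000e-01]
(440, 215) [ 514.7 -186.4   89.6]
(460, 220) [ 503.1 -229.2   85.3]
(336, 270) [403.6  37.8  87.1]
(320, 130) [711.5  64.6  67.3]
(262, 133) [709.7 195.2  63.1]
(300, 300) [329.8 121.8   1.3]
(237, 262) [427.  242.9 117.5]
(425, 175) [ 603.1 -161.9   74. ]
(380, 140) [524.9 247.  132.3]
(351, 173) [544.  147.4 108.5]
(204, 242) [ 437.1 -205.     0. ]
(195, 240) [ 468.9 -217.2   93.4]
```

```bash
python3 - <<'E'
from h import *
for n,f in(("top","topW.npy"),("scene","sceneW.npy")):
    W=np.load(f)
    # bench level
    x,y,z=W[...,0],W[...,1],W[...,2]
    m=(x>350)&(x<700)&(abs(y)<400)&(abs(z)<12);print(n,'bench',np.nanmedian(z[m]))
    # rest region
    R=(x>380)&(x<560)&(y>50)&(y<320)
    for lo,hi in((78,90),(100,112),(112,122),(122,140)):
        m=R&(z>lo)&(z<hi);
        if m.sum():
            pts=W[m]; lab=cv2.connectedComponents(m.astype(np.uint8))
            for k in range(1,lab[0]):
                mm=lab[1]==k
                if mm.sum()>5: v,u=np.nonzero(mm);print(n,lo,hi,mm.sum(),np.round(np.nanmean(W[mm],0),1),np.round(np.ptp(W[mm],axis=0),1),u.mean().round(1),v.mean().round(1), cv2.minAreaRect(W[mm][:,:2].astype(np.float32)))
E
```

```text
top bench 0.997691547919203
top 78 90 2007 [524.  205.6  85.9] [ 82.8 195.8  11. ] 256.8 215.4 ((527.7130126953125, 201.68133544921875), (64.1906967163086, 190.55740356445312), 12.149270057678223)
top 78 90 43 [430.4 244.5  80.5] [21.9 26.7 11.6] 239.8 259.3 ((430.9462890625, 245.88717651367188), (31.41635513305664, 14.665127754211426), 54.29446792602539)
top 78 90 14 [410.4 245.8  80. ] [ 6.4 15.8  4.7] 239.4 268.6 ((409.9060974121094, 247.26072692871094), (4.845064163208008, 17.028257369995117), 24.582571029663086)
top 100 112 89 [539.1 147.  109.2] [21.4 22.8 11. ] 282.5 207.1 ((539.370361328125, 147.50164794921875), (22.67552375793457, 21.279136657714844), 88.00249481201172)
top 100 112 12 [512.5 245.2 107.1] [14.8  6.6 11.3] 236.6 220.9 ((512.7948608398438, 245.45272827148438), (3.905237913131714, 15.680490493774414), 70.93988800048828)
top 100 112 12 [428.2 243.9 105.9] [17.  12.1  8.9] 237.7 261.1 ((427.8034362792969, 244.49484252929688), (20.04849624633789, 5.881150245666504), 33.14668655395508)
top 112 122 102 [423.1 250.9 118.5] [20.9 21.7  9.5] 233.1 264.0 ((423.1581726074
[... 930 characters left out ...]
8271484), 35.44355392456055)
scene 100 112 91 [540.8 147.1 108.4] [22.3 23.2 11.8] 350.0 172.1 ((539.7154541015625, 148.59934997558594), (23.45983123779297, 21.929027557373047), 85.08234405517578)
scene 112 122 73 [424.5 251.5 118.2] [24.  24.   9.1] 353.4 116.0 ((423.2247619628906, 252.32911682128906), (22.93170928955078, 21.773542404174805), 34.04317855834961)
scene 112 122 27 [521.3 249.4 117.6] [20.  15.7  9.8] 378.8 142.3 ((520.4486083984375, 249.63848876953125), (22.192401885986328, 9.78496265411377), 31.659696578979492)
scene 122 140 87 [517.7 254.2 130.6] [23.5 22.7 12.2] 380.2 136.9 ((516.285400390625, 254.95677185058594), (22.703460693359375, 23.528230667114258), 89.82768249511719)
```

```bash
cd pics; python3 -c "
import cv2,numpy as np
for n in('scene','top'):
    for i in(0,1):print(cv2.imread(f'{n}z{i}.png').shape)"
```

```text
(550, 550, 3)
(520, 560, 3)
(450, 720, 3)
(600, 600, 3)
```

View pics/scenez1.png

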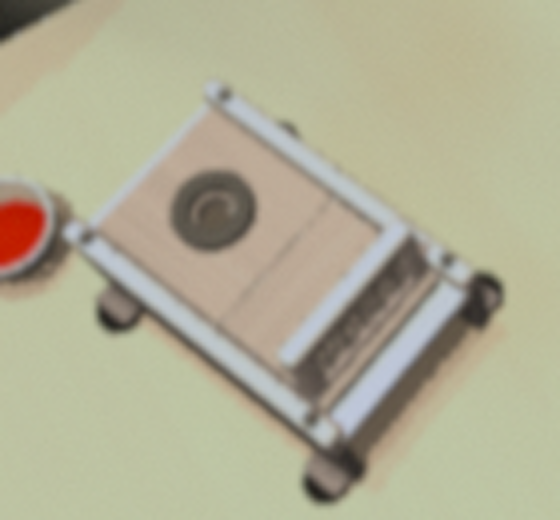

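View pics/topz1.png

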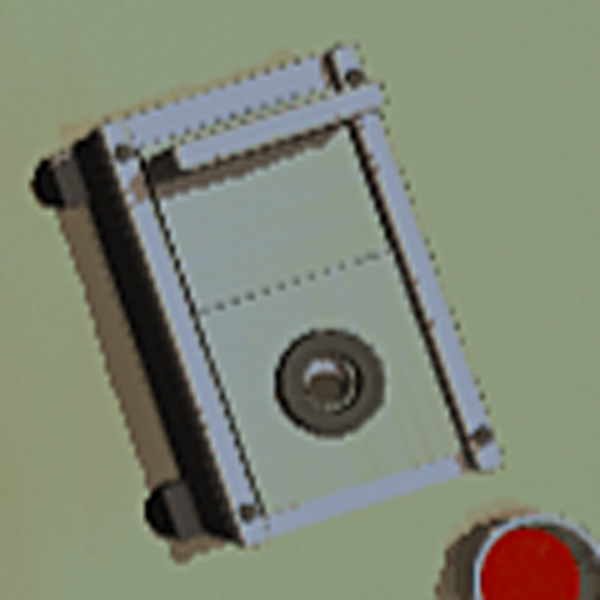

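View pics/scenez0.png

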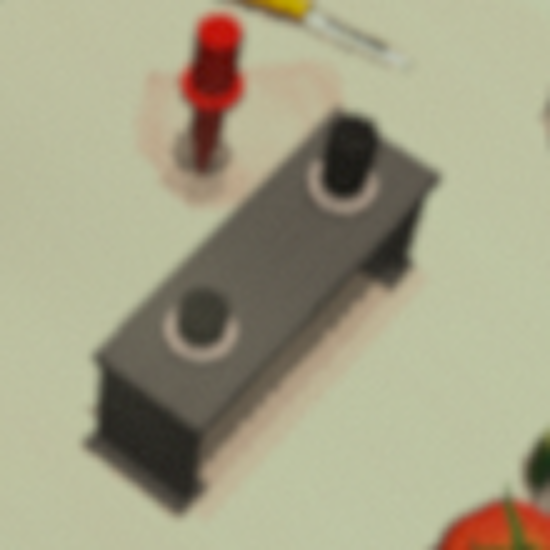

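```bash
python3 - <<'E'
from h import *
np.set_printoptions(linewidth=250)
W=np.load("topW.npy");S=np.load("sceneW.npy")
print(np.nan_to_num(W[216:246:1,436:465:1,2]).astype(int))
print(np.nan_to_num(S[228:256:1,188:220:1,2]).astype(int))
E
```

```text
[[ 84  86  84  85  88  87  88  84  84  87  84  84  86  85  86  87  85  85  87  86  86  82  85  85  88  86  89  87  88]
 [ 86  87  83  84  84  86  85  84  87  87  86  88  85  85  85  88  86  85  84  87  86  87  84  85  83  87  86  87  85]
 [ 83  83  84  88  86  88  86  85  87  86  86  87  87  84  87  85  87  87  88  87  89  84  85  85  86  86  82  86  82]
 [ 86  86  84  84  83  88  86  87  87  85  86  85  84  83  87  84  87  87  84  88  88  85  88  86  85  90  84  86  88]
 [ 87  85  86  86  86  86  85  87  85  88  85  88  85  85  88  85  86  85  88  83  89  84  85  87  85  88  86  87  85]
 [ 86  85  88  83  87  83  89  87  88  85  85  81  88  92  95  94  93  90  89  84  86  84  88  84  88  85  86  86  86]
 [ 85  84  86  84  87  86  86  87  87  91  94  93  95  96  90  93  94  90  93  95  83  84  84  86  84  85  88  88  85]
 [ 86  86  83  84  87  85  88  85  91  93  94  94  94  91  92  92  94  94  92  90  93  93  88  85  83  85  86  85  86]
 [ 88  83  87  83  82  88  86  90  93  93  93  94  91  93  95  93  91  95  90  94  91  93  90  83  87  86  87  87  86]
 [ 86  86  83  83  85  89  87
[... 4543 characters left out ...]
87 85]
 [84 84 84 84 85 86 85 90 88 91 92 93 92 90 94 92 93 93 89 93 89 85 84 84 84 85 89 86 87 87 86 84]
 [87 87 86 83 85 85 86 85 90 90 92 93 94 91 94 90 94 92 92 89 83 89 86 86 87 85 87 83 84 86 86 87]
 [85 85 85 85 88 87 84 86 84 86 88 89 93 90 91 90 90 88 85 85 87 87 85 85 85 86 86 84 85 84 86 85]
 [87 84 84 86 85 83 86 85 85 85 85 86 85 86 86 85 83 86 85 86 85 85 86 86 85 86 86 85 87 87 86 86]
 [84 85 84 87 86 86 87 85 87 85 86 86 84 85 87 85 84 88 88 86 85 85 86 87 86 84 84 83 83 82 86 86]
 [84 89 87 84 86 84 87 86 83 86 86 86 85 86 85 83 87 85 83 87 84 85 85 88 84 83 83 85 83 87 87 86]
 [88 86 87 85 86 84 85 85 84 85 85 86 86 87 86 85 86 85 83 85 85 87 82 85 86 84 84 85 85 86 86 84]]
```

```bash
python3 - <<'E'
from h import *
def plane(n,uv,z):
    c=bot.get_calibration(n);T=c['pose'];uv=np.asarray(uv,float)
    r=np.c_[(uv[:,0]-c['cx'])/c['fx'],(uv[:,1]-c['cy'])/c['fy'],np.ones(len(uv))]@T[:3,:3].T
    return T[:3,3]+r*((z-T[2,3])/r[:,2])[:,None]
for n,box in(("top",(430,212,470,250)),("scene",(186,226,222,258))):
    W=np.load(n+"W.npy");x,y,z=np.moveaxis(W,-1,0)
    sub=np.zeros(z.shape,bool);sub[box[1]:box[3],box[0]:box[2]]=1
    m=(sub&(z>89.5)).astype(np.uint8);k,l,st,_=cv2.connectedComponentsWithStats(m)
    m=(l==1+np.argmax(st[1:,4])).astype(np.uint8)
    print(n,'ringz',np.nanmedian(z[cv2.erode(m,np.ones((3,3)))>0]),'car',np.nanmedian(z[sub&(z<89)&(z>83)]))
    cs,_=cv2.findContours(m,cv2.RETR_EXTERNAL,cv2.CHAIN_APPROX_NONE)
    f=np.zeros_like(m);cv2.drawContours(f,cs,-1,1,-1);v,u=np.nonzero(f)
    P=plane(n,np.c_[u,v],92.6);print(' ring centre',P.mean(0).round(2),'diam',np.sqrt(4/np.pi*abs(cv2.contourArea(plane(n,cs[0][:,0,:],92.6)[:,:2].astype(np.float32)))))
    # carriage-level / cutter rail
    R=(x>420)&(x<680)&(y<-90)&(y>-330)
    for lo,hi in((88.5,95),(83,88),(140,152),(70,78)):
        mm=(R&(z>lo)&(z<hi));
        if lo==88.5: mm&=~(cv2.dilate(f,np.ones((5,5)))>0)
        mm=mm.astype(np.uint8)
        k,l,st,_=cv2.connectedComponentsWithStats(mm)
        for i in range(1,k):
            if st[i,4]>60:
                q=W[l==i];r=cv2.minAreaRect(q[:,:2].astype(np.float32));
                e=np.linalg.eigh(np.cov(q[:,:2].T))[1][:,-1]
                print(' ',lo,st[i,4],np.round(q.mean(0),1),np.round(r[0]+r[1]+(r[2],),1),'pca',np.degrees(np.arctan2(e[1],e[0])).round(1))
E
```

```text
top ringz 93.49543620571387 car 86.13515491527704
 ring centre [ 479.84 -206.7    92.6 ] diam 42.97743861270819
  88.5 391 [ 517.  -249.7   91.5] [ 517.5 -249.6  157.6   13.2   16.6] pca -163.7
  88.5 459 [ 506.6 -144.6   91.5] [ 506.5 -147.4  181.4   18.2   16.1] pca -163.6
  83 2118 [ 510.2 -199.1   85.8] [ 506.  -200.3  153.2   95.    15.8] pca -162.3
  140 259 [ 582.7 -175.2  148.6] [ 583.  -175.6   12.1   87.1   16.4] pca 106.5
  70 233 [ 602.2 -172.8   75.4] [ 602.4 -173.    13.9   89.8   16.5] pca 107.0
  70 153 [ 432.2 -225.8   75.7] [ 431.7 -224.5    9.1   88.9   16.4] pca 105.8
scene ringz 93.09325267933548 car 85.91712559970676
 ring centre [ 481.01 -206.19   92.6 ] diam 42.919457640821996
  88.5 376 [ 505.3 -144.4   91.5] [ 507.2 -144.9  182.6   14.3   16.7] pca -163.3
  88.5 500 [ 536.1 -243.4   91.3] [ 532.7 -244.4  189.    12.    16.6] pca -163.4
  88.5 66 [ 588.4 -174.3   92. ] [ 587.9 -172.8    4.1   83.7   15.9] pca 106.8
  83 1840 [ 501.6 -200.7   85.8] [ 506.  -197.7  147.1   93.3   16.6] pca -166.7
  83 157 [ 591.6 -172.8   85.5] [ 590.4 -171.7   11.3   90.3   18. ] pca 106.7
  140 308 [ 585.2 -176.2  147.7] [ 583.7 -175.    12.5   88.1   16.8] pca 106.8
  70 68 [ 431.4 -228.7   75.7] [ 431.3 -225.8   12.4   81.2   23.7] pca 108.4
  70 361 [ 602.  -170.1   75.3] [ 599.2 -166.8   22.6  101.    13.8] pca 106.3
```

The tall pin is at about (516.2, 255) with its grip middle at z≈111. The ring is at about (480.4, −206.4) with its top at z≈92, and the cutter yaw is about 16.5°. I'll turn the tool so the jaws lie along the cutter's x axis.

Emit:
carry_out --pt "0 0 0 0 0 -7 70" --pt "0 0 0 0 0 -7 70" --pt "0 0 0 0 0 -7 70" --pt "0 0 0 0 0 -7 70" --pt "0 0 0 0 0 -7 70" --pt "0 0 0 0 0 -7 70" --pt "0 0 0 0 0 -7 70" --pt "0 0 0 0 0 -7 70" --pt "0 0 0 0 0 -7 70" --pt "0 0 0 0 0 -7 70"

```text
time: 0.93
ee_pos: [247.5, -491.0, 205.1]
tcp_rot: [0.662, 0.749, 0.0, -0.0]
ft_force: [-0.7, -0.5, -0.1]
finger_gap: 0.705
```

Emit:
carry_out --pt "0 0 0 0 0 -5 70" --pt "0 0 0 0 0 -4.5 70" --pt "0.01 0.007 0 0 0 0 70" --pt "0.02 0.015 0 0 0 0 70" --pt "0.03 0.022 0 0 0 0 70" --pt "0.03 0.022 0 0 0 0 70" --pt "0.03 0.022 0 0 0 0 70" --pt "0.03 0.022 0 0 0 0 70" --pt "0.03 0.022 0 0 0 0 70" --pt "0.03 0.022 0 0 0 0 70"

```text
time: 1.77
ee_pos: [336.5, -244.0, 205.3]
tcp_rot: [0.601, 0.799, 0.0, -0.0]
ft_force: [0.2, 0.3, 0.0]
finger_gap: 0.702
```

Emit:
carry_out --pt "0.032 0.0235 0 0 0 0 70" --pt "0.032 0.0235 0 0 0 0 70" --pt "0.032 0.0235 0 0 0 0 70" --pt "0.032 0.0235 0 0 0 0 70" --pt "0.032 0.0235 0 0 0 0 70" --pt "0.032 0.0235 0 0 0 0 70" --pt "0.032 0.0235 0 0 0 0 70" --pt "0.032 0.0235 0 0 0 0 70" --pt "0.032 0.0235 0 0 0 0 70" --pt "0.032 0.0235 0 0 0 0 70"

```text
time: 2.6
ee_pos: [472.2, 129.1, 205.4]
tcp_rot: [0.601, 0.799, 0.0, -0.0]
ft_force: [0.8, -0.3, 0.8]
finger_gap: 0.702
```

```bash
cat >> h.py <<'E'
from scipy.spatial.transform import Rotation as Ro
def rel(x,y,z):
    o=bot.observe();R=Ro.from_quat(o['tcp_rot']).as_matrix()
    X=R[:,0];Y=R[:,1]
    print('pos',o['ee_pos'].round(2),'yawY',np.degrees(np.arctan2(Y[1],Y[0])).round(2),'tilt',R[:,2].round(4),'F',o['ft_force'].round(1),'gap',round(o['finger_gap'],3),'t',round(o['time'],2))
    print('need tool mm',(R.T@(np.array([x,y,z])-o['ee_pos'])).round(2))
E
python3 -c "
from h import *
rel(516.2,255.2,100)"
```

```text
pos [472.17 129.12 205.37] yawY 16.09 tilt [-0.e+00  1.e-04 -1.e+00] F [ 0.8 -0.3  0.8] gap 0.702 t 2.6
need tool mm [108.93  77.26 105.38]
```

Emit:
carry_out --pt "0.025 0.018 0 0 0 0 70" --pt "0.025 0.018 0 0 0 0 70" --pt "0.025 0.018 0 0 0 0 70" --pt "0.02 0.014 0 0 0 0 70" --pt "0.01 0.007 0 0 0 0 70" --pt "0.003 0.002 0 0 0 0 70" --pt "0 0 0 0 0 0 70" --pt "0 0 0.02 0 0 -0.4 70" --pt "0 0 0.02 0 0 0 70" --pt "0 0 0.01 0 0 0 70"

```text
time: 3.43
ee_pos: [515.3, 250.6, 153.6]
tcp_rot: [0.598, 0.801, -0.001, -0.001]
ft_force: [-0.7, -0.6, -0.8]
finger_gap: 0.702
```

```bash
python3 -c "
from h import *
rel(516.2,255.2,93.5)
p,d=bot.read_camera('scene');cv2.imwrite('pics/s1.png',cv2.resize(p[60:220,290:490,::-1],None,fx=3.5,fy=3.5))
"
```

```text
pos [515.32 250.56 153.56] yawY 16.53 tilt [-2.1e-03 -9.0e-04 -1.0e+00] F [-0.7 -0.6 -0.8] gap 0.702 t 3.43
need tool mm [ 4.22  2.3  60.05]
```

View pics/s1.png

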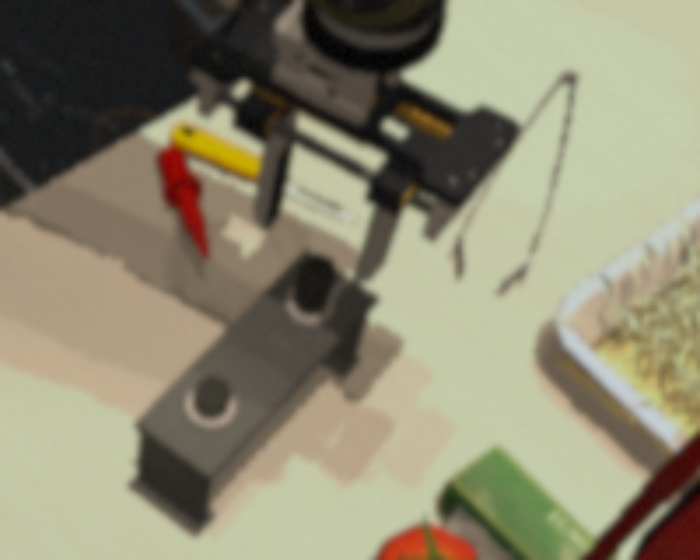

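The red look-alike pin seems to have moved since the first picture, so I'll check it before going on.

```bash
python3 -c "
from h import *
p,d=bot.read_camera('scene');cv2.imwrite('pics/s2.png',p[:,:,::-1]);W=cloud('scene',d)
m=(p[...,0]>130)&(p[...,1]<60)&(W[...,0]<560)&(W[...,1]>100)&(W[...,2]<150)
q=W[m];print(m.sum(),q.mean(0),q.min(0),q.max(0))
p,d=bot.read_camera('top');cv2.imwrite('pics/t2.png',p[:,:,::-1])
"
```

```text
2434 [-731.93929497  661.5657016  -518.99063585] [-923.76252408  269.30739667 -612.63547839] [384.8674197  895.32688265  35.89042607]
```

View pics/s2.png

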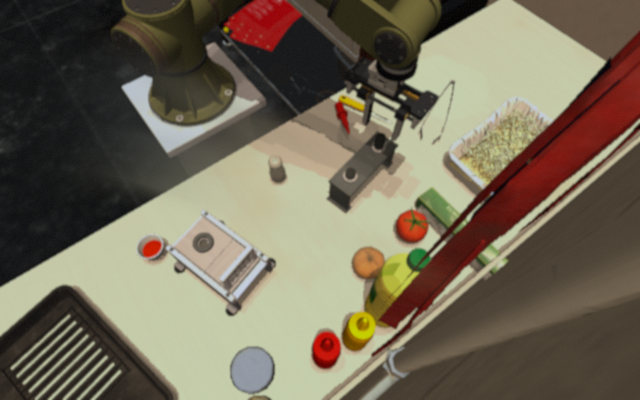

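View pics/t2.png

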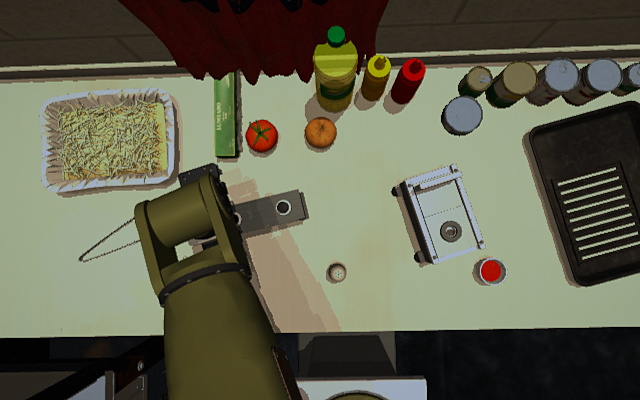

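The red look-alike has toppled. It stood on its tip and my fingers stayed at z≥150 and clear of it, so I did not touch it, and it isn't part of the job. The wanted pin still stands at about (380,142), so I'll go on.

Emit:
carry_out --pt "0 0 0 0 0 0 70" --pt "0.002 0 0 0 0 0 70" --pt "0 0 0.015 0 0 0 70" --pt "0 0 0.015 0 0 0 70" --pt "0 0 0.01 0 0 0 70" --pt "0 0 0.005 0 0 0 70" --pt "0 0 0 0 0 0 70" --pt "0 0 0 0 0 0 70" --pt "0 0 0 0 0 0 70" --pt "0 0 0 0 0 0 70"

```text
time: 4.42
ee_pos: [516.2, 253.8, 111.2]
tcp_rot: [0.597, 0.802, 0.001, 0.0]
ft_force: [-0.6, 0.2, 0.2]
finger_gap: 0.699
```

```bash
python3 -c "
from h import *
rel(516.2,255.2,93.5)
p,d=bot.read_camera('scene');cv2.imwrite('pics/s3.png',cv2.resize(p[90:190,310:430,::-1],None,fx=6,fy=6))
"
```

```text
pos [516.18 253.82 111.24] yawY 16.64 tilt [ 1.1e-03  5.0e-04 -1.0e+00] F [-0.6  0.2  0.2] gap 0.699 t 4.42
need tool mm [ 1.32  0.39 17.74]
```

View pics/s3.png

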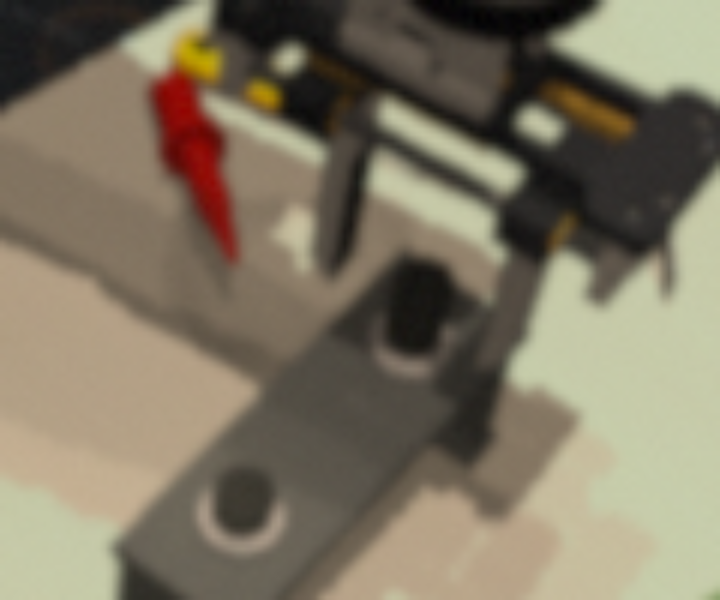

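The fingers straddle the black grip at about (415,300) in the crop. I'll go down and close.

Emit:
carry_out --pt "0.001 0 0.006 0 0 0 70" --pt "0 0 0.006 0 0 0 70" --pt "0 0 0.004 0 0 0 70" --pt "0 0 0.001 0 0 0 70" --pt "0 0 0 0 0 0 45" --pt "0 0 0 0 0 0 30" --pt "0 0 0 0 0 0 25" --pt "0 0 0 0 0 0 20" --pt "0 0 0 0 0 0 10" --pt "0 0 0 0 0 0 0"

```text
time: 5.3
ee_pos: [515.6, 254.6, 93.6]
tcp_rot: [0.597, 0.802, 0.0, 0.0]
ft_force: [0.2, -0.1, 0.3]
finger_gap: 0.311
```

Emit:
carry_out --pt "0 0 0 0 0 0 0" --pt "0 0 0 0 0 0 0" --pt "0 0 0 0 0 0 0" --pt "0 0 0 0 0 0 0" --pt "0 0 0 0 0 0 0" --pt "0 0 0 0 0 0 0" --pt "0 0 0 0 0 0 0" --pt "0 0 0 0 0 0 0" --pt "0 0 0 0 0 0 0" --pt "0 0 0 0 0 0 0"

```text
time: 6.13
ee_pos: [515.7, 254.6, 93.6]
tcp_rot: [0.597, 0.802, 0.0, 0.0]
ft_force: [1.8, 0.6, 1.8]
finger_gap: 0.25
```

```bash
python3 -c "
from h import *
rel(516.2,255.2,93.5)
"
```

```text
pos [515.66 254.62  93.57] yawY 16.64 tilt [ 3.e-04  1.e-04 -1.e+00] F [1.8 0.6 1.8] gap 0.25 t 6.13
need tool mm [0.4  0.68 0.07]
```

Emit:
carry_out --pt "0 0 -0.005 0 0 0 0" --pt "0 0 -0.01 0 0 0 0" --pt "0 0 -0.015 0 0 0 0" --pt "0 0 -0.015 0 0 0 0" --pt "0 0 -0.015 0 0 0 0" --pt "0 0 -0.015 0 0 0 0" --pt "0 0 -0.015 0 0 0 0" --pt "0 0 -0.015 0 0 0 0" --pt "0 0 -0.01 0 0 0 0" --pt "0 0 -0.005 0 0 0 0"

```text
time: 6.97
ee_pos: [515.7, 254.7, 215.3]
tcp_rot: [0.597, 0.802, 0.001, 0.0]
ft_force: [0.5, -0.3, -1.0]
finger_gap: 0.251
```

```bash
python3 -c "
from h import *
rel(475.6,-207.8,212)
p,d=bot.read_camera('scene');cv2.imwrite('pics/s4.png',cv2.resize(p[60:190,290:450,::-1],None,fx=4.5,fy=4.5))
"
```

```text
pos [515.67 254.71 215.27] yawY 16.65 tilt [ 1.3e-03  7.0e-04 -1.0e+00] F [ 0.5 -0.3 -1. ] gap 0.251 t 6.97
need tool mm [-431.65 -170.88    2.9 ]
```

View pics/s4.png

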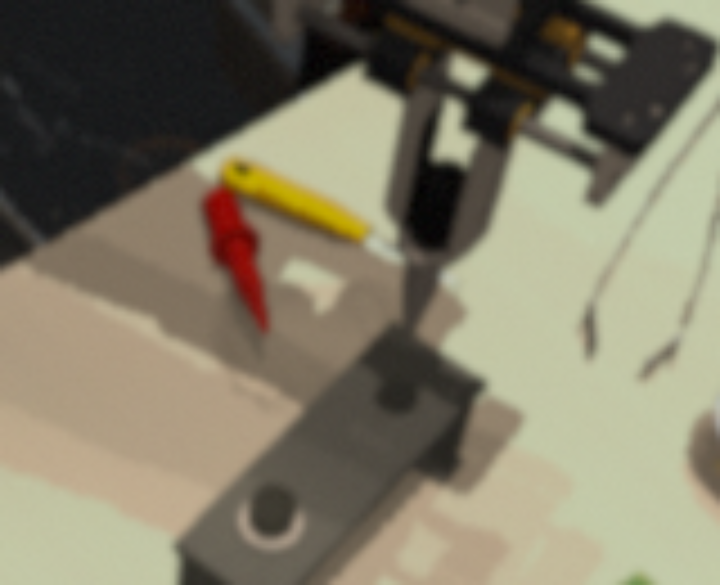

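The pin is held upright and has cleared the rest. The blunt pin hasn't moved. Next I'll carry it to the cutter.

Emit:
carry_out --pt "-0.01 -0.004 0 0 0 0 0" --pt "-0.02 -0.008 0 0 0 0 0" --pt "-0.03 -0.012 0 0 0 0 0" --pt "-0.03 -0.012 0 0 0 0 0" --pt "-0.03 -0.012 0 0 0 0 0" --pt "-0.03 -0.012 0 0 0 0 0" --pt "-0.03 -0.012 0 0 0 0 0" --pt "-0.03 -0.012 0 0 0 0 0" --pt "-0.03 -0.012 0 0 0 0 0" --pt "-0.03 -0.012 0 0 0 0 0"

```text
time: 7.85
ee_pos: [488.2, -37.0, 212.5]
tcp_rot: [0.597, 0.802, -0.0, -0.001]
ft_force: [-0.1, -0.9, -1.3]
finger_gap: 0.249
```

Emit:
carry_out --pt "-0.03 -0.012 0 0 0 0 0" --pt "-0.03 -0.012 0 0 0 0 0" --pt "-0.03 -0.012 0 0 0 0 0" --pt "-0.03 -0.012 0 0 0 0 0" --pt "-0.02 -0.008 0 0 0 0 0" --pt "-0.015 -0.005 0 0 0 0 0" --pt "-0.005 -0.002 0 0 0 0 0" --pt "0 0 0 0 0 0 0" --pt "0 0 0 0 0 0 0" --pt "0 0 0 0 0 0 0"

```text
time: 8.68
ee_pos: [474.8, -205.4, 213.2]
tcp_rot: [0.597, 0.802, 0.0, -0.0]
ft_force: [0.5, -0.1, -0.9]
finger_gap: 0.25
```

```bash
python3 -c "
from h import *
rel(475.6,-207.8,180)
p,d=bot.read_camera('scene');cv2.imwrite('pics/s5.png',cv2.resize(p[180:320,130:290,::-1],None,fx=4.2,fy=4.2))
"
```

```text
pos [ 474.82 -205.43  213.24] yawY 16.69 tilt [-4.e-04  4.e-04 -1.e+00] F [ 0.5 -0.1 -0.9] gap 0.25 t 8.68
need tool mm [-2.51  0.08 33.24]
```

View pics/s5.png

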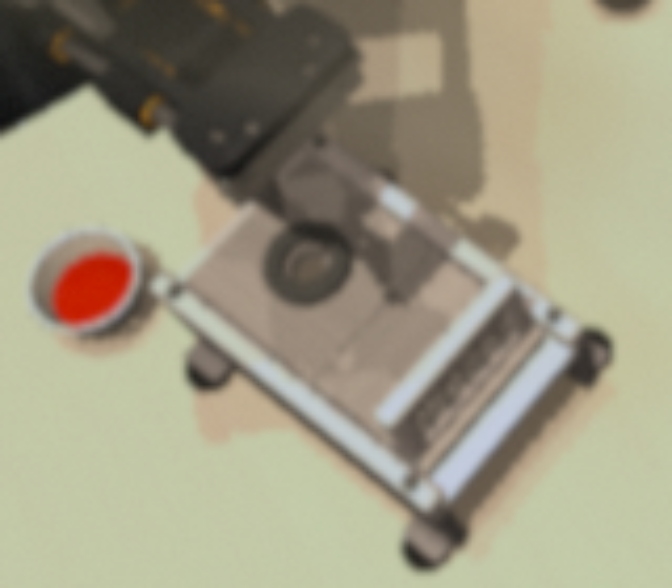

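Emit:
carry_out --pt "-0.0025 0 0 0 0 0 0" --pt "0 0 0.01 0 0 0 0" --pt "0 0 0.01 0 0 0 0" --pt "0 0 0.01 0 0 0 0" --pt "0 0 0.006 0 0 0 0" --pt "0 0 0.004 0 0 0 0" --pt "0 0 0 0 0 0 0" --pt "0 0 0 0 0 0 0" --pt "0 0 0 0 0 0 0" --pt "0 0 0 0 0 0 0"

```text
time: 9.57
ee_pos: [475.8, -208.8, 173.9]
tcp_rot: [0.597, 0.802, 0.0, 0.0]
ft_force: [-0.2, 1.3, -1.7]
finger_gap: 0.253
```

```bash
python3 -c "
from h import *
rel(475.6,-207.8,165)
p,d=bot.read_camera('scene');cv2.imwrite('pics/s6.png',cv2.resize(p[200:280,160:250,::-1],None,fx=7,fy=7,interpolation=2))
p,d=bot.read_camera('top');cv2.imwrite('pics/t6.png',cv2.resize(p[160:280,390:510,::-1],None,fx=5,fy=5,interpolation=2))
"
```

```text
pos [ 475.8  -208.84  173.9 ] yawY 16.64 tilt [ 7.e-04 -3.e-04 -1.e+00] F [-0.2  1.3 -1.7] gap 0.253 t 9.57
need tool mm [1.06 0.1  8.9 ]
```

View pics/s6.png

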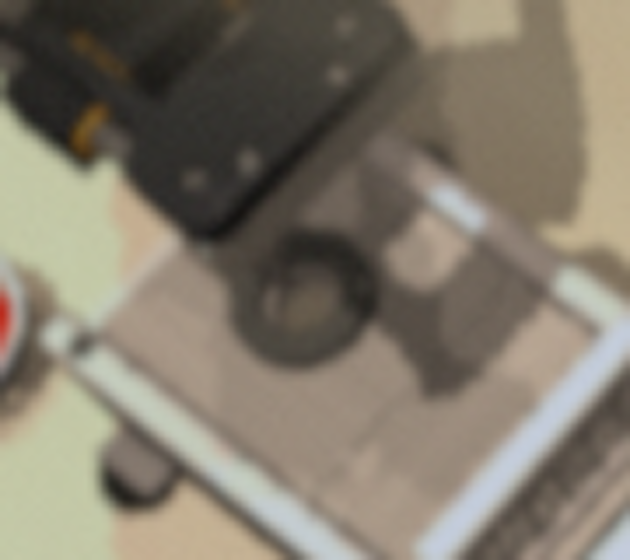

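View pics/t6.png

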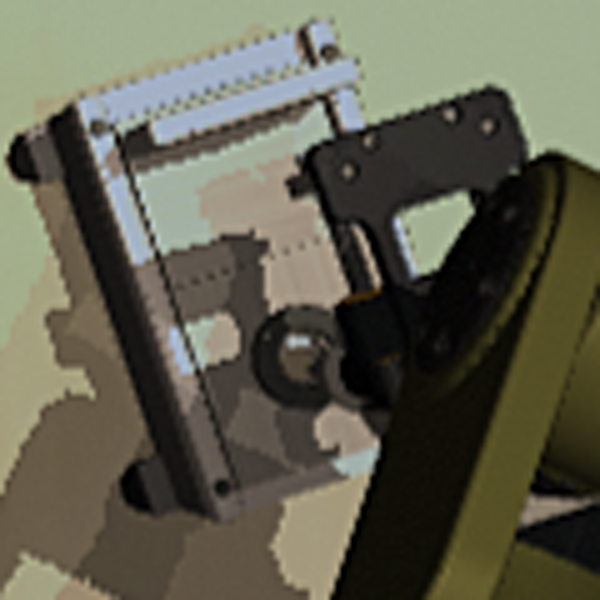

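```bash
python3 -c "
from h import *
o=bot.observe();e=o['ee_pos'];print(e)
for n,ox,oy,s in(('scene',160,200,7),('top',390,160,5)):
  for nm,X in(('tip',e-[0,0,80.6]),('collar',e-[0,0,8.6]),('tcp',e),('ring',[480.4,-206.4,92.6]),('ringbottom',[480.4,-206.4,75])):
    u,v=proj(n,X);print(n,nm,round(u,1),round(v,1),round((u-ox)*s),round((v-oy)*s))
p,d=bot.read_camera('scene');W=cloud('scene',d);m=(W[...,2]>98)&(W[...,2]<170)&(abs(W[...,0]-470)<60)&(abs(W[...,1]+208)<60)
q=W[m];print(m.sum(),q[np.argsort(q[:,2])][::6].round(0))
"
```

```text
[ 475.72823182 -208.84113841  173.79070778]
scene tip 200.1 240.3 281 282
scene collar 190.3 226.4 212 185
scene tcp 189.0 224.6 203 172
scene ring 202.2 241.4 296 290
scene ringbottom 204.4 244.4 311 311
top tip 452.0 233.1 310 366
top collar 462.1 233.2 360 366
top tcp 463.4 233.2 367 366
top ring 450.7 230.9 303 355
top ringbottom 448.5 230.9 292 355
24 [[ 477. -206.   98.]
 [ 479. -208.  111.]
 [ 480. -211.  117.]
 [ 482. -207.  125.]]
```

Emit:
carry_out --pt "0.001 0 0.003 0 0 0 0" --pt "0 0 0.003 0 0 0 0" --pt "0 0 0.003 0 0 0 0" --pt "0 0 0.003 0 0 0 0" --pt "0 0 0.003 0 0 0 0" --pt "0 0 0.003 0 0 0 0" --pt "0 0 0 0 0 0 0" --pt "0 0 0 0 0 0 0" --pt "0 0 0 0 0 0 0" --pt "0 0 0 0 0 0 0"

```text
time: 10.55
ee_pos: [475.4, -207.8, 155.6]
tcp_rot: [0.597, 0.802, 0.0, 0.0]
ft_force: [-0.4, -0.5, -1.9]
finger_gap: 0.25
```

```bash
python3 -c "
from h import *
rel(475.6,-207.8,145)"
```

```text
pos [ 475.37 -207.84  155.6 ] yawY 16.64 tilt [ 2.e-04 -1.e-04 -1.e+00] F [-0.4 -0.5 -1.9] gap 0.25 t 10.55
need tool mm [-0.02  0.23 10.6 ]
```

Emit:
carry_out --pt "0 0 0.002 0 0 0 0" --pt "0 0 0.002 0 0 0 0" --pt "0 0 0.002 0 0 0 0" --pt "0 0 0.002 0 0 0 0" --pt "0 0 0.002 0 0 0 0" --pt "0 0 0 0 0 0 0" --pt "0 0 0 0 0 0 0" --pt "0 0 0 0 0 0 0" --pt "0 0 0 0 0 0 0" --pt "0 0 0 0 0 0 0"

```text
time: 11.38
ee_pos: [476.0, -207.8, 145.4]
tcp_rot: [0.597, 0.802, 0.0, 0.001]
ft_force: [7.4, 1.3, -2.3]
finger_gap: 0.256
```

Emit:
carry_out --pt "0 0 0.001 0 0 0 0" --pt "0 0 0.001 0 0 0 0" --pt "0 0 0.001 0 0 0 0" --pt "0 0 0.001 0 0 0 0" --pt "0 0 0.001 0 0 0 0" --pt "0 0 0 0 0 0 0" --pt "0 0 0 0 0 0 0" --pt "0 0 0 0 0 0 0" --pt "0 0 0 0 0 0 0" --pt "0 0 0 0 0 0 0"

```text
time: 12.22
ee_pos: [476.3, -207.9, 140.9]
tcp_rot: [0.597, 0.802, 0.001, 0.001]
ft_force: [7.2, 0.8, 1.0]
finger_gap: 0.25
```

Emit:
carry_out --pt "0 0 0.002 0 0 0 0" --pt "0 0 0.002 0 0 0 0" --pt "0 0 0.002 0 0 0 0" --pt "0 0 0.002 0 0 0 0" --pt "0 0 0 0 0 0 0" --pt "0 0 0 0 0 0 0" --pt "0 0 0 0 0 0 0" --pt "0 0 0 0 0 0 0" --pt "0 0 0 0 0 0 0" --pt "0 0 0 0 0 0 0"

```text
time: 13.05
ee_pos: [476.4, -208.0, 132.8]
tcp_rot: [0.597, 0.802, 0.001, 0.001]
ft_force: [7.8, 0.1, 0.5]
finger_gap: 0.252
```

```bash
python3 -c "
from h import *
rel(475.6,-207.8,145)
p,d=bot.read_camera('scene');W=cloud('scene',d);np.save('w7.npy',W);cv2.imwrite('pics/s7.png',cv2.resize(p[200:280,160:250,::-1],None,fx=7,fy=7,interpolation=2))
print(bot.observe()['torque'])
S=np.load('sceneW.npy')
for w in(S,W):
  m=(w[...,2]>138)&(w[...,2]<152)&(w[...,0]>560)&(w[...,0]<610)&(w[...,1]>-230)&(w[...,1]<-120);q=w[m]@[.959,.284,0];print(m.sum(),q.mean(),np.median(q))
"
```

```text
pos [ 476.39 -207.97  132.82] yawY 16.65 tilt [ 2.9e-03 -8.0e-04 -1.0e+00] F [7.8 0.1 0.5] gap 0.252 t 13.05
need tool mm [  0.37  -0.68 -12.18]
[-0.01936023 -2.17795346  0.04475371]
310 511.20437211671134 511.66154509087994
309 509.47505997055686 509.876333746039
```

View pics/s7.png

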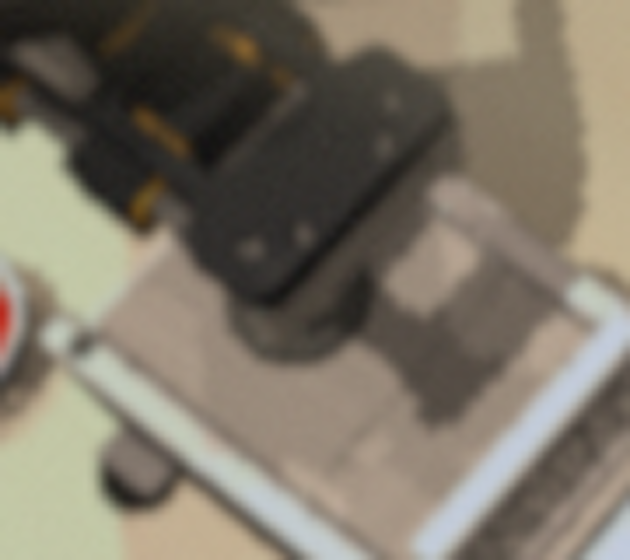

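The carriage has been drawn back about 1.8 mm with only about 8 N of side load. I'll bias slightly toward −x of the cutter and carry on down.

Emit:
carry_out --pt "0 -0.0005 0.001 0 0 0 0" --pt "0 -0.0003 0.002 0 0 0 0" --pt "0 0 0.002 0 0 0 0" --pt "0 0 0.002 0 0 0 0" --pt "0 0 0.002 0 0 0 0" --pt "0 0 0 0 0 0 0" --pt "0 0 0 0 0 0 0" --pt "0 0 0 0 0 0 0" --pt "0 0 0 0 0 0 0" --pt "0 0 0 0 0 0 0"

```text
time: 13.93
ee_pos: [475.8, -208.2, 123.8]
tcp_rot: [0.597, 0.802, 0.001, 0.002]
ft_force: [9.0, -0.5, -1.1]
finger_gap: 0.247
```

Emit:
carry_out --pt "0 0 0.001 0 0 0 0" --pt "0 0 0.001 0 0 0 0" --pt "0 0 0.001 0 0 0 0" --pt "0 0 0.001 0 0 0 0" --pt "0 0 0.001 0 0 0 0" --pt "0 0 0.001 0 0 0 0" --pt "0 0 0 0 0 0 0" --pt "0 0 0 0 0 0 0" --pt "0 0 0 0 0 0 0" --pt "0 0 0 0 0 0 0"

```text
time: 14.77
ee_pos: [476.0, -208.3, 118.1]
tcp_rot: [0.597, 0.802, 0.001, 0.002]
ft_force: [9.3, 0.2, 1.6]
finger_gap: 0.248
```

```bash
python3 -c "
from h import *
rel(475.6,-207.8,100.6)
print(bot.observe()['torque'])"
```

```text
pos [ 475.95 -208.31  118.09] yawY 16.65 tilt [ 0.0038 -0.0012 -1.    ] F [9.3 0.2 1.6] gap 0.248 t 14.77
need tool mm [ 0.62 -0.25 17.49]
[ 0.00860815 -2.3485799  -0.03955752]
```

Emit:
carry_out --pt "0 0 0.001 0 0 0 0" --pt "0 0 0.001 0 0 0 0" --pt "0 0 0.001 0 0 0 0" --pt "0 0 0.001 0 0 0 0" --pt "0 0 0.001 0 0 0 0" --pt "0 0 0 0 0 0 0" --pt "0 0 0 0 0 0 0" --pt "0 0 0 0 0 0 0" --pt "0 0 0 0 0 0 0" --pt "0 0 0 0 0 0 0"

```text
time: 15.6
ee_pos: [476.0, -208.3, 113.1]
tcp_rot: [0.597, 0.802, 0.001, 0.002]
ft_force: [9.6, 0.1, 1.4]
finger_gap: 0.247
```

```bash
python3 -c "
from h import *
rel(475.6,-207.8,100.6)
print(bot.observe()['torque'])"
```

```text
pos [ 475.96 -208.31  113.12] yawY 16.65 tilt [ 0.0038 -0.0012 -1.    ] F [9.6 0.1 1.4] gap 0.247 t 15.6
need tool mm [ 0.62 -0.24 12.52]
[ 0.00434406 -2.31480264 -0.00783466]
```

Emit:
carry_out --pt "0 0 0.001 0 0 0 0" --pt "0 0 0.001 0 0 0 0" --pt "0 0 0.001 0 0 0 0" --pt "0 0 0.001 0 0 0 0" --pt "0 0 0.001 0 0 0 0" --pt "0 0 0.001 0 0 0 0" --pt "0 0 0.001 0 0 0 0" --pt "0 0 0 0 0 0 0" --pt "0 0 0 0 0 0 0" --pt "0 0 0 0 0 0 0"

```text
time: 16.43
ee_pos: [476.0, -208.4, 106.1]
tcp_rot: [0.597, 0.802, 0.001, 0.002]
ft_force: [9.9, -0.5, 1.2]
finger_gap: 0.246
```

Emit:
carry_out --pt "0 0 0.0005 0 0 0 0" --pt "0 0 0.0005 0 0 0 0" --pt "0 0 0.0005 0 0 0 0" --pt "0 0 0.0005 0 0 0 0" --pt "0 0 0.0005 0 0 0 0" --pt "0 0 0.0005 0 0 0 0" --pt "0 0 0 0 0 0 0" --pt "0 0 0 0 0 0 0" --pt "0 0 0 0 0 0 0" --pt "0 0 0 0 0 0 0"

```text
time: 17.27
ee_pos: [476.0, -208.4, 103.2]
tcp_rot: [0.597, 0.802, 0.001, 0.002]
ft_force: [9.8, 0.5, 1.3]
finger_gap: 0.246
```

```bash
python3 -c "
from h import *
rel(475.6,-207.8,100.6)
print(bot.observe()['torque'])"
```

```text
pos [ 476.04 -208.37  103.25] yawY 16.65 tilt [ 0.004  -0.0014 -1.    ] F [9.8 0.5 1.3] gap 0.246 t 17.27
need tool mm [ 0.67 -0.26  2.65]
[ 0.00381089 -2.16639389  0.0483879 ]
```

Emit:
carry_out --pt "0 0 0.0005 0 0 0 0" --pt "0 0 0.0005 0 0 0 0" --pt "0 0 0.0005 0 0 0 0" --pt "0 0 0.0005 0 0 0 0" --pt "0 0 0 0 0 0 0" --pt "0 0 0 0 0 0 0" --pt "0 0 0 0 0 0 0" --pt "0 0 0 0 0 0 0" --pt "0 0 0 0 0 0 0" --pt "0 0 0 0 0 0 0"

```text
time: 18.1
ee_pos: [476.0, -208.4, 101.2]
tcp_rot: [0.597, 0.802, 0.001, 0.002]
ft_force: [9.9, 0.8, 2.4]
finger_gap: 0.25
```

Emit:
carry_out --pt "0 0 0.0005 0 0 0 0" --pt "0 0 0 0 0 0 0" --pt "0 0 0.0005 0 0 0 0" --pt "0 0 0 0 0 0 0" --pt "0 0 0 0 0 0 0" --pt "0 0 0 0 0 0 0" --pt "0 0 0 0 0 0 0" --pt "0 0 0 0 0 0 0" --pt "0 0 0 0 0 0 0" --pt "0 0 0 0 0 0 0"

```text
time: 18.93
ee_pos: [476.1, -208.5, 100.9]
tcp_rot: [0.597, 0.802, 0.001, 0.002]
ft_force: [6.0, 1.2, 9.8]
finger_gap: 0.252
```

Seat contact at TCP z≈100.9, as expected. I'll press up to about 20 N.

Emit:
carry_out --pt "0 0 0.0003 0 0 0 0" --pt "0 0 0 0 0 0 0" --pt "0 0 0.0003 0 0 0 0" --pt "0 0 0 0 0 0 0" --pt "0 0 0 0 0 0 0" --pt "0 0 0 0 0 0 0" --pt "0 0 0 0 0 0 0" --pt "0 0 0 0 0 0 0" --pt "0 0 0 0 0 0 0" --pt "0 0 0 0 0 0 0"

```text
time: 19.77
ee_pos: [476.2, -208.5, 100.9]
tcp_rot: [0.597, 0.802, 0.001, 0.002]
ft_force: [5.1, 2.2, 16.9]
finger_gap: 0.249
```

```bash
python3 -c "
from h import *
rel(475.6,-207.8,100.6)
print(bot.observe()['torque'])"
```

```text
pos [ 476.18 -208.51  100.86] yawY 16.65 tilt [ 0.0046 -0.0019 -1.    ] F [ 5.1  2.2 16.9] gap 0.249 t 19.77
need tool mm [ 0.85 -0.35  0.25]
[ 0.44036065 -0.91693228  0.00996184]
```

Emit:
carry_out --pt "0 0 0.0002 0 0 0 0" --pt "0 0 0 0 0 0 0" --pt "0 0 0.0002 0 0 0 0" --pt "0 0 0 0 0 0 0" --pt "0 0 0 0 0 0 0" --pt "0 0 0 0 0 0 0" --pt "0 0 0 0 0 0 0" --pt "0 0 0 0 0 0 0" --pt "0 0 0 0 0 0 0" --pt "0 0 0 0 0 0 0"

```text
time: 20.6
ee_pos: [476.2, -208.5, 100.8]
tcp_rot: [0.597, 0.802, 0.001, 0.003]
ft_force: [2.1, 2.9, 20.5]
finger_gap: 0.251
```

Emit:
carry_out --pt "0 0 0 0 0 0 0" --pt "0 0 0 0 0 0 0" --pt "0 0 0 0 0 0 0" --pt "0 0 0 0 0 0 0" --pt "0 0 0 0 0 0 0" --pt "0 0 0 0 0 0 0" --pt "0 0 0 0 0 0 0" --pt "0 0 0 0 0 0 0" --pt "0 0 0 0 0 0 0" --pt "0 0 0 0 0 0 0"

```text
time: 21.43
ee_pos: [476.2, -208.5, 100.8]
tcp_rot: [0.597, 0.802, 0.001, 0.002]
ft_force: [2.3, 3.1, 21.2]
finger_gap: 0.253
```

```bash
python3 -c "
from h import *
rel(475.6,-207.8,100.6)
print(bot.observe()['torque'])
W=cloud('scene',bot.read_camera('scene')[1])
S=np.load('sceneW.npy')
for w in(S,W):
  m=(w[...,2]>138)&(w[...,2]<152)&(w[...,0]>560)&(w[...,0]<610)&(w[...,1]>-230)&(w[...,1]<-120);q=w[m]@[.959,.284,0];print(m.sum(),q.mean(),np.median(q))
"
```

```text
pos [ 476.2  -208.52  100.81] yawY 16.65 tilt [ 0.0048 -0.002  -1.    ] F [ 2.3  3.1 21.2] gap 0.253 t 21.43
need tool mm [ 0.86 -0.37  0.21]
[ 0.61075808 -0.5245716   0.02021268]
310 511.20437211671134 511.66154509087994
310 507.0854759354259 507.38214779780185
```

The collar has been held on the seat at about 20 N for over a second, and the carriage has been drawn about 4.2 mm. I'll ease off most of the load and open slightly.

Emit:
carry_out --pt "0 0 -0.0005 0 0 0 0" --pt "0 0 -0.0005 0 0 0 0" --pt "0 0 -0.0004 0 0 0 0" --pt "0 0 0 0 0 0 0" --pt "0 0 0 0 0 0 0" --pt "0 0 0 0 0 0 30" --pt "0 0 0 0 0 0 35" --pt "0 0 0 0 0 0 42" --pt "0 0 0 0 0 0 50" --pt "0 0 0 0 0 0 55"

```text
time: 22.32
ee_pos: [474.3, -208.0, 99.6]
tcp_rot: [0.597, 0.802, -0.0, -0.0]
ft_force: [0.9, -0.6, 0.7]
finger_gap: 0.525
```

Emit:
carry_out --pt "0 0 0 0 0 0 55" --pt "0 0 0 0 0 0 55" --pt "0 0 0 0 0 0 55" --pt "0 0 -0.005 0 0 0 55" --pt "0 0 -0.01 0 0 0 55" --pt "0 0 -0.015 0 0 0 55" --pt "0 0 -0.015 0 0 0 55" --pt "0 0 -0.015 0 0 0 55" --pt "0 0 -0.01 0 0 0 55" --pt "0 0 0 0 0 0 55"

```text
time: 23.15
ee_pos: [475.4, -208.4, 172.5]
tcp_rot: [0.597, 0.802, 0.0, 0.002]
ft_force: [0.3, -0.1, -0.5]
finger_gap: 0.55
```

```bash
python3 -c "
from h import *
rel(475.6,-207.8,100.6)
p,d=bot.read_camera('scene');W=cloud('scene',d);cv2.imwrite('pics/s8.png',cv2.resize(p[180:290,140:280,::-1],None,fx=5,fy=5,interpolation=2))
S=np.load('sceneW.npy')
for w in(S,W):
  m=(w[...,2]>138)&(w[...,2]<152)&(w[...,0]>560)&(w[...,0]<610)&(w[...,1]>-230)&(w[...,1]<-120);q=w[m]@[.959,.284,0];print(m.sum(),q.mean(),np.median(q))
"
```

```text
pos [ 475.37 -208.42  172.49] yawY 16.65 tilt [ 0.0035 -0.0018 -1.    ] F [ 0.3 -0.1 -0.5] gap 0.55 t 23.15
need tool mm [ 0.72  0.19 71.89]
310 511.20437211671134 511.66154509087994
307 507.14094022633844 507.53962268200206
```

View pics/s8.png

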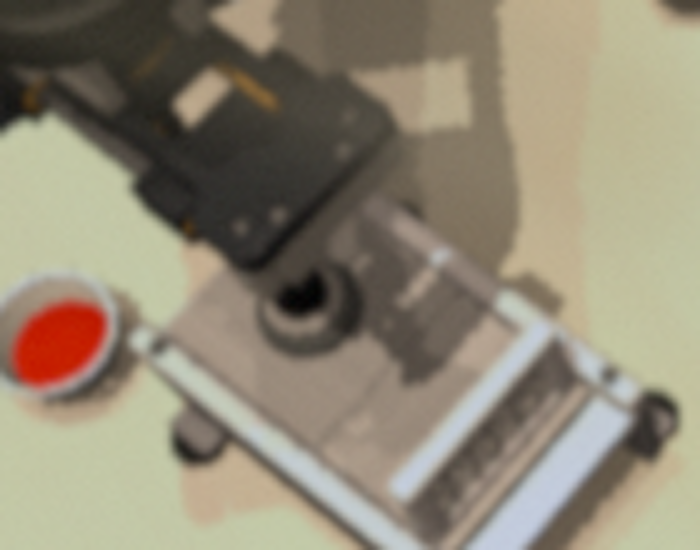

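The pin is released and standing in the ring at about (305,300). I'll back away and take a final look.

Emit:
carry_out --pt "0 0 -0.02 0 0 0 55" --pt "0 0 -0.03 0 0 0 55" --pt "0 0 -0.03 0 0 0 55" --pt "0.02 0 -0.01 0 0 0 55" --pt "0.03 0 0 0 0 0 55" --pt "0.03 0 0 0 0 0 55" --pt "0.03 0 0 0 0 0 55" --pt "0.03 0 0 0 0 0 55" --pt "0.02 0 0 0 0 0 55" --pt "0 0 0 0 0 0 55"

```text
time: 24.03
ee_pos: [427.8, -52.2, 259.4]
tcp_rot: [0.596, 0.803, 0.0, -0.0]
ft_force: [-0.4, -0.2, 0.9]
finger_gap: 0.553
```

```bash
python3 -c "
from h import *
rel(475.6,-207.8,100.6)
for n,b in(('scene',(180,290,140,280)),('top',(160,280,390,530))):
  p,d=bot.read_camera(n);W=cloud(n,d);cv2.imwrite(f'pics/{n}9.png',cv2.resize(p[b[0]:b[1],b[2]:b[3],::-1],None,fx=5,fy=5,interpolation=2));cv2.imwrite(f'pics/{n}9f.png',p[:,:,::-1])
  x,y,z=np.moveaxis(W,-1,0)
  R=(abs(x-477)<40)&(abs(y+207)<40)
  for lo,hi in((134,146),(105,134),(96,103)):
    m=R&(z>lo)&(z<hi)
    if m.sum():print(n,lo,m.sum(),W[m].mean(0).round(1),np.median(z[m]),[np.round(v,1) for v in cv2.minAreaRect(W[m][:,:2].astype(np.float32))])
"
```

```text
pos [427.75 -52.18 259.38] yawY 16.79 tilt [-6.e-04  5.e-04 -1.e+00] F [-0.4 -0.2  0.9] gap 0.553 t 24.03
need tool mm [-162.92    0.94  158.67]
scene 134 108 [ 477.1 -206.9  138.5] 138.53265761646713 [array([ 476.2, -206.5]), array([21.2, 22.8]), np.float64(62.3)]
scene 105 70 [ 484.5 -207.   119.4] 119.25194511897428 [array([ 482.8, -207.1]), array([22.6,  9. ]), np.float64(88.9)]
scene 96 84 [ 482.5 -207.4   98.9] 98.73036945493732 [array([ 480.7, -206.9]), array([27.4, 32.1]), np.float64(6.5)]
top 134 115 [ 475.  -207.5  139.2] 139.1652684829187 [array([ 475.1, -207.4]), array([21.9, 22.1]), np.float64(88.6)]
top 105 43 [ 475.5 -199.5  119.4] 118.84235714092324 [array([ 475.4, -200.5]), array([ 8.8, 22.7]), np.float64(85.9)]
top 96 79 [ 475.9 -201.5   99.3] 99.37869400926161 [array([ 477.1, -205. ]), array([37.5, 27.8]), np.float64(7.3)]
```

View pics/scene9.png

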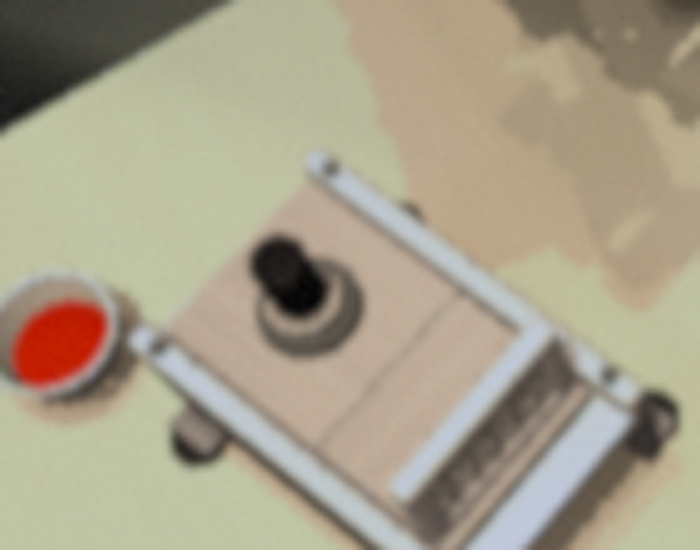

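View pics/scene9f.png

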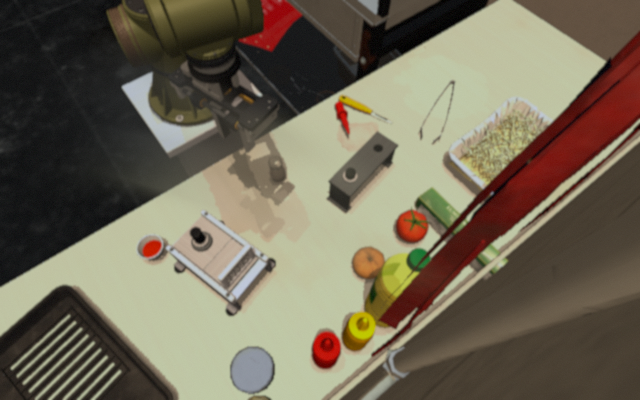

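View pics/top9f.png

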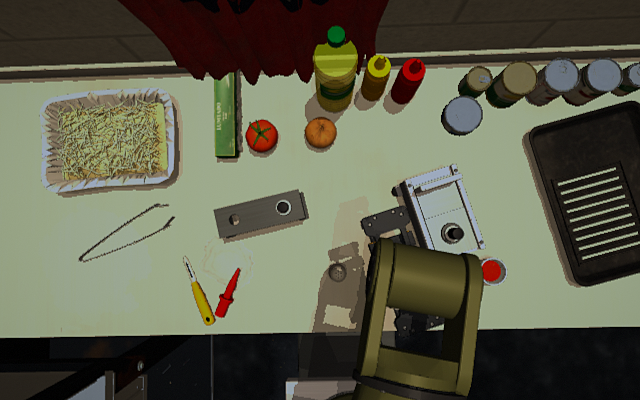

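The pin stands upright at about (200,238) in the scene view. Its top is at z≈138.5 mm, which matches a collar seated on the ring. The blunt pin, food and shaker are where they were, so I'll hand in.

```bash
python3 -c "
from plant import bot
print(bot.hand_in())"
```

```text
the job is handed in; nothing more can be done
None
```

The tapered pin is standing upright through both holes with its collar on the seat ring. The job was handed in at about 24 s of the 56 s allowed.

- **Pressing:** I leaned on the collar at about 20–21 N for over a second. The highest push I read was 21.2 N, but force is only reported at the end of each move, so I can't rule out a brief higher peak.
- **Seating:** after release the pin's top was at about 138.5 mm in the scene camera and 139.2 mm in the top camera. A collar seated on the ring should put it at about 138 mm, and the cameras read roughly 1 mm high.
- **Carriage:** the cameras show it drawn back about 4.1 mm, and it stayed there after release. The pin's straight shank is in both holes, so any remaining offset should be within its clearance (up to about 1.6 mm). I did not measure the exact offset.
- **Surroundings:** the blunt pin, onion, tomato and salt shaker look unmoved in the last pictures.
- **Unexpected:** the red look-alike pin, which had been standing on its tip, toppled early on and now lies on the bench. My fingers stayed about 50 mm from it, and I saw no contact force, so I believe it fell on its own.

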